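# Load and start the vibratory finishing machine

## Task

Load the bench finishing machine and start it: put every rusty flanged hub into the orange tub, pour all the ceramic chips from the blue cup in with them (pick up any that miss) and stand the empty cup back upright on its tray. Then lower the clamp lid over the two guide pins, keeping it level and never letting it drop, until it lies flush all round on the tub's rim, and after that press the red treadle down until it is level, keep it there for about a second and let it rise again. Leave everything else on the bench alone.

Things in the scene. Friction and masses are not known exactly. Their poses are not given: they have to be found in the camera images.
- machine_rim (a point): Centre of the mouth of the fixed finishing machine's orange open tub, at rim height, 128 above the bench. x: the machine's depth, y: its width (line of the pins), z up. Tub 130 (x) x 150 (y) outside, walls 6, so 118 x 138 inside, 66 deep (floor 62 above the bench). Under it a blue base 150 x 226 x 40 and a steel deck, 140 x 224, top 56 above the bench.
- pin_left (a point): Tip of the steel guide pin on the machine's +y side, 174 above the bench (46 above the tub rim). Two such pins stand 94 either side of the tub's centre along the machine's y (the other at y = -94): 12 in diameter, straight from the deck up to 158 above the bench, then tapered over 16 to a 5 mm flat tip.
- lid: Loose clamp lid, about 0.6 kg, flat on the bench at the start: aluminium plate 130 (x) x 146 (y) x 8 with a brass bush block 42 x 42 x 26 tall at each end (230 long in y); holes 15 in diameter, 26 long, straight through at y = +94 and -94. Origin: centre of its underside. Same after a half turn. Home, the underside rests on the tub rim, origin at machine_rim.
- lid_grip (a point): Middle of the lid's black bar handle, 38 above the lid's underside, over its centre of mass: straight bar 14 wide (x) x 16 tall x 104 long (along the lid's y), 22 clear above the plate; its two 12 mm posts stand at y = +40 and -40.
- tray: Fixed shallow steel tray, 130 (x) x 120 (y) x 12 high, walls 3 thick, floor 3 thick, on which the cup stands. Origin: centre of its underside.
- cup: Loose blue enamelled cup with the ceramic chips, standing on the tray: straight-sided, 61 outer diameter, 80 tall, wall 3.5, bottom 4, 0.12 kg empty. Origin: centre of its underside; z towards its mouth. The chips begin to slide out at a tilt of 105 to 110 degrees; 120 to 130 empties it.
- treadle (a joint): Start treadle: 0 = raised by its spring (tilted up 0.30 rad), 0.30 = level, at its stop. The spring lifts it again when let go. About 3 N on the pad begin to move it, about 7 N bring it level.
- treadle_pad (a point): Point to press on the red treadle plate's top, on its middle line, 88 from the hinge; 65 above the bench raised, 39 when level. The plate, 116 x 76 x 7, turns with the joint; its x runs from the hinge (low end) towards its free end, y along the hinge, z out of its top. It sits between the cheeks (38 high, 82 apart) of a fixed grey housing 134 x 96.
- hub0: Rust-brown flanged hub, a part to be cleaned, about 0.16 kg: flange 42 in diameter x 10 high with a hub 29 in diameter above it, 38 tall in all, standing on its flange. Origin: centre of its underside. 2 to 4 of the four hubs are there; an absent one has no pose.
- hub1: Rust-brown flanged hub, a part to be cleaned, about 0.16 kg: flange 42 in diameter x 10 high with a hub 29 in diameter above it, 38 tall in all, standing on its flange. Origin: centre of its underside. As hub0; may be absent.
- hub2: Rust-brown flanged hub, a part to be cleaned, about 0.16 kg: flange 42 in diameter x 10 high with a hub 29 in diameter above it, 38 tall in all, standing on its flange. Origin: centre of its underside. As hub0; may be absent.
- hub3: Rust-brown flanged hub, a part to be cleaned, about 0.16 kg: flange 42 in diameter x 10 high with a hub 29 in diameter above it, 38 tall in all, standing on its flange. Origin: centre of its underside. As hub0; may be absent.
- chip0: Off-white ceramic chip (finishing media), triangular, sides 19, 11 thick, 10 g, in the cup at the start. Origin: its centre; z across its thickness. 5 to 7 of the seven chips are there (chip4, chip5, chip6 may be absent; an absent one has no pose).
- chip1: Off-white ceramic chip (finishing media), triangular, sides 19, 11 thick, 10 g, in the cup at the start. Origin: its centre; z across its thickness. As chip0.
- chip2: Off-white ceramic chip (finishing media), triangular, sides 19, 11 thick, 10 g, in the cup at the start. Origin: its centre; z across its thickness. As chip0.
- chip3: Off-white ceramic chip (finishing media), triangular, sides 19, 11 thick, 10 g, in the cup at the start. Origin: its centre; z across its thickness. As chip0.
- chip4: Off-white ceramic chip (finishing media), triangular, sides 19, 11 thick, 10 g, in the cup at the start. Origin: its centre; z across its thickness. As chip0; may be absent.
- chip5: Off-white ceramic chip (finishing media), triangular, sides 19, 11 thick, 10 g, in the cup at the start. Origin: its centre; z across its thickness. As chip0; may be absent.
- chip6: Off-white ceramic chip (finishing media), triangular, sides 19, 11 thick, 10 g, in the cup at the start. Origin: its centre; z across its thickness. As chip0; may be absent.
- screwdriver: Bystander: yellow-handled screwdriver lying on the bench.
- wrench: Bystander: steel open-end wrench lying on the bench.
- block: Bystander: brown abrasive block, 50 x 100 x 30, lying flat.
- socket: Bystander: plain bright steel socket, 30 in diameter, 34 tall (not one of the parts to clean).
- jar: Bystander: amber glass jar with a white cap, 64 in diameter, 100 tall.

How it is judged (in metres and radians):
On the way, in this order (a step that is already met when the one before it is completed fails the run):
1. the cup is tipped over the tub to pour (angle between cup's own z axis and vertical above 1.4 rad and horizontal distance between cup and machine_rim below 0.16 m), for 0.1 s.
2. all hubs and all chips that are there lie in the tub, below its rim (x of hub0 in the frame of machine_rim between -0.06 and 0.06 m and y of hub0 in the frame of machine_rim between -0.07 and 0.07 m and z of hub0 in the frame of machine_rim between -0.075 and -0.002 m and x of hub1 in the frame of machine_rim between -0.06 and 0.06 m and y of hub1 in the frame of machine_rim between -0.07 and 0.07 m and z of hub1 in the frame of machine_rim between -0.075 and -0.002 m and x of hub2 in the frame of machine_rim between -0.06 and 0.06 m and y of hub2 in the frame of machine_rim between -0.07 and 0.07 m and z of hub2 in the frame of machine_rim between -0.075 and -0.002 m and x of hub3 in the frame of machine_rim between -0.06 and 0.06 m and y of hub3 in the frame of machine_rim between -0.07 and 0.07 m and z of hub3 in the frame of machine_rim between -0.075 and -0.002 m and x of chip0 in the frame of machine_rim between -0.06 and 0.06 m and y of chip0 in the frame of machine_rim between -0.07 and 0.07 m and z of chip0 in the frame of machine_rim between -0.075 and -0.002 m and x of chip1 in the frame of machine_rim between -0.06 and 0.06 m and y of chip1 in the frame of machine_rim between -0.07 and 0.07 m and z of chip1 in the frame of machine_rim between -0.075 and -0.002 m and x of chip2 in the frame of machine_rim between -0.06 and 0.06 m and y of chip2 in the frame of machine_rim between -0.07 and 0.07 m and z of chip2 in the frame of machine_rim between -0.075 and -0.002 m and x of chip3 in the frame of machine_rim between -0.06 and 0.06 m and y of chip3 in the frame of machine_rim between -0.07 and 0.07 m and z of chip3 in the frame of machine_rim between -0.075 and -0.002 m and x of chip4 in the frame of machine_rim between -0.06 and 0.06 m and y of chip4 in the frame of machine_rim between -0.07 and 0.07 m and z of chip4 in the frame of machine_rim between -0.075 and -0.002 m and x of chip5 in the frame of machine_rim between -0.06 and 0.06 m and y of chip5 in the frame of machine_rim between -0.07 and 0.07 m and z of chip5 in the frame of machine_rim between -0.075 and -0.002 m and x of chip6 in the frame of machine_rim between -0.06 and 0.06 m and y of chip6 in the frame of machine_rim between -0.07 and 0.07 m and z of chip6 in the frame of machine_rim between -0.075 and -0.002 m), for 0.3 s.
3. with all of them still in the tub, the lid lies flush on the rim over both pins and is let go (all of step 2 and z of lid in the frame of machine_rim between -0.004 and 0.004 m and horizontal distance between lid and machine_rim below 0.005 m and angle between the y axis of lid and the y axis of machine_rim, either way round below 0.06 rad and angle between lid's own z axis and vertical below 0.035 rad and contact force between the fingers and lid below 0.3 N), for 0.3 s.
4. with the lid home, the treadle is pressed level and kept there (z of lid in the frame of machine_rim between -0.004 and 0.004 m and horizontal distance between lid and machine_rim below 0.005 m and angle between the y axis of lid and the y axis of machine_rim, either way round below 0.06 rad and angle between lid's own z axis and vertical below 0.035 rad and value of joint treadle above 0.265 rad), for 0.5 s.
At the end, for the whole second after the job is handed in: All hubs and chips in the tub below its rim; lid on the rim over both pins (within 4 mm of it, centred within 5 mm, under 2 degrees of tilt); empty cup upright on the tray floor, within 45 (x) and 40 mm (y) of its middle; treadle risen again (below 0.05 rad); lid and cup at rest (all of step 2 and z of lid in the frame of machine_rim between -0.004 and 0.004 m and horizontal distance between lid and machine_rim below 0.005 m and angle between the y axis of lid and the y axis of machine_rim, either way round below 0.06 rad and angle between lid's own z axis and vertical below 0.035 rad and x of cup in the frame of tray between -0.045 and 0.045 m and y of cup in the frame of tray between -0.04 and 0.04 m and z of cup in the frame of tray below 0.008 m and angle between cup's own z axis and vertical below 0.1 rad and value of joint treadle below 0.05 rad and linear speed of each of lid, cup below 0.02 m/s); the robot touches nothing.
It fails at once if the lid drops onto the machine (faster than 0.5 m/s over the pins) (horizontal distance between lid and machine_rim below 0.02 m and z of lid in the frame of machine_rim between 0.003 and 0.04 m and linear speed of lid above 0.5 m/s).
It fails at once if the lid tilts more than 0.2 rad on the pins (horizontal distance between lid and machine_rim below 0.02 m and z of lid in the frame of machine_rim between 0.003 and 0.04 m and angle between lid's own z axis and vertical above 0.2 rad).
It fails at once if a bystander is moved more than 40 mm or the jar is tipped (distance of any of screwdriver, wrench, block, socket, jar from where it was at the start of the episode above 0.04 m or angle between jar's own z axis and vertical above 0.5 rad).
Of hub0, hub1, hub2, hub3 only 2 to 4 are there at a start; the rules pass over those that are not, and their reading is None.
Of chip4, chip5, chip6 only 1 to 3 are there at a start; the rules pass over those that are not, and their reading is None.
At some moment in a run one of hub0, hub1, hub2, hub3 may be knocked a few centimetres aside while the robot is not near it.
It also fails if it takes over 210 s, if anything falls off the work surface, if the arm or the gripper's body presses on something with over 40 N, if the wrist force passes 120 N, or if a joint passes its speed limit or range.

## Robot

A 6-joint arm with a two-finger parallel gripper is mounted at the origin on the work surface. World frame = base frame: x ahead of the robot, y to its left, z up, the work surface at z = 0. Lengths are in mm, angles in rad, forces in N, time in s.
With the tool pointing down it reaches from about 300 to 775 mm from the base axis. Payload 14.6 kg.
Tool frame: the origin (TCP) lies at the very end of the fingers, on their centre line; the grasp point (between the pads) lies 19 mm behind it; z points along the fingers, y is the line along which they close (so a half turn about z gives the same grasp; the last joint's range is limited). The gripper opens to 94 mm and grips with 3 to 60 N. Pads are 16 mm wide; open, the fingers measure 119 mm over their backs; the gripper's body (75 mm by 177 mm) begins 78 mm behind the grasp point.
Start: joints at [-0.067, 0.3, 1.521, -0, 1.321, -0.067], TCP at [549.99, -0.002, 205.446] pointing down, gripper open.
Joint ranges: [-3.03, 3.03], [-0.79, 2.21], [0.23, 2.52], [-1.04, 4.18], [0, 3.07], [-2.55, 2.55]. Speed limits (rad/s): [2.22, 2.22, 2.57, 3.14, 3.14, 3.14].

## Interface

Orientations are given as [roll, pitch, yaw] about the fixed x, y, z axes, in that order (R = Rz(yaw) Ry(pitch) Rx(roll)).
In Python, from cell import manip, optics gives the robot as it stands.
- The arm moves only by the shell command python3 -m crank 'ROWS' [FORCE]. ROWS is JSON, a list of rows, each a list of 7 numbers: the opening in per cent of the stroke, from 0 (shut) to 100 (fully open), then the shift along the tool's x, y, z in mm, then the turn, a rotation vector about the tool's x, y, z in rad. A call has 1 to 10 rows; each row is the pose to reach, as a shift and turn from the pose commanded when the call began, along the tool's axes at that moment; what a row does not reach only later rows make up. A row lasts 1/10 s, in which the tool goes at most 50 mm and 8.59 degrees, less where a joint would pass 70% of its speed; a pose out of reach is approached as far as the arm can. A call with a gripper value outside its range is refused whole. The fingers move at their own pace and stop on an object; FORCE is the grip in N (left out, the last holds). Time passes only in rows, so rows that repeat a pose let the fingers close. It gives the time, the measured TCP pose, the force, the opening and the grip force at its end, in the units of the state.
- manip.read_state(): the state, without advancing time (a new reading comes with each control period).
- optics.camera(name): name is "scene" or "side" or "wrist"; returns (picture, depth): 480x640x3 uint8, red, green, blue; 480x640 float32, mm along the optical axis (not along the pixel's ray), 0 where there is no reading.
- optics.calibration(name): a dict with "camera_matrix" (3x3 intrinsics, pixels), "R" (3x3) and "t" (3): a world point X has camera coordinates R X + t. Camera axes: x right, y down, z forward; pixel columns grow to the right and rows downward; lengths in mm; the calibration is good to about 2 mm. A picture is of the moment at which its call begins: read the wrist's pose just before it. calibration takes no time and is no camera call; for the wrist camera it gives the pose at the moment of the call.
- manip.sign_off(): hands the job in; it is judged then, once.
The state is a dict: "clock": time; "joints": joint angles; "qd": joint speeds; "effort": joint torques, N m; "eef_pos": TCP position; "eef_rot": TCP orientation; "wrist_force": force on the tool from outside, world axes, zero at the start; "moment": the same for the moment, N m; "finger_gap": finger opening in mm; "finger_force": force on a finger pad.
Only numpy, scipy, OpenCV 4.12 (cv2) and the standard library are available. Lean on these libraries where they do the work, as an engineer would, in place of code of your own. Each camera call takes 0.05 s, during which the arm holds its last target. There are 200 camera calls.

## Working session

There is one attempt and no reset: what is moved stays moved. The work goes in short steps, Python scripts to look and compute and a shell command to move; the robot and the scene stay as the last step left them, time stands still between calls to the robot, and variables do not carry over. Pictures are saved under pics/ and viewed, at most 14 in all, crops included, and the job is handed in when it is done.

```bash
ls; mkdir -p pics; cat > h.py <<'E'
import numpy as np, cv2
from cell import manip, optics
from scipy.spatial.transform import Rotation as Ro
def shot(n):
    c=optics.calibration(n); p,d=optics.camera(n); return p,d,c
def cloud(d,c):
    K=np.array(c["camera_matrix"]);R=np.array(c["R"]);t=np.array(c["t"])
    v,u=np.mgrid[:480,:640]
    P=np.stack([(u-K[0,2])/K[0,0]*d,(v-K[1,2])/K[1,1]*d,d],-1)
    W=(P-t)@R; W[d==0]=np.nan; return W
def save(n,p): cv2.imwrite('pics/'+n+'.png',cv2.cvtColor(p,cv2.COLOR_RGB2BGR))
def pose():
    s=manip.read_state(); return np.array(s["eef_pos"]),Ro.from_euler('xyz',s["eef_rot"]),s
def delta(pos,rpy=None):
    p,r,s=pose(); dd=r.inv().apply(np.array(pos)-p)
    rv=(r.inv()*Ro.from_euler('xyz',rpy)).as_rotvec() if rpy is not None else np.zeros(3)
    print('shift',dd.round(1),'turn',rv.round(3))
E
python3 - <<'E'
from h import *
for n in("scene","side"):
    p,d,c=shot(n); save(n+'0',p); np.savez(n+'0.npz',p=p,d=d,**{k:np.array(v) for k,v in c.items()})
    print(n,(-np.array(c["R"]).T@c["t"]).round())
s=manip.read_state();print(s)
E
```

```text
pics
scene [1013.  452. 1023.]
side [406. 947. 721.]
{'clock': 0.1, 'joints': array([-6.66436087e-02,  3.00412548e-01,  1.52151332e+00, -1.67198670e-05,
        1.32068943e+00, -6.66438646e-02]), 'qd': array([ 0.00042168, -0.00093816, -0.00211417, -0.00235388,  0.00040898,
        0.00090176]), 'effort': array([ 1.84928511e-03, -5.32644153e+01, -3.53284299e+01,  7.10431044e-02,
        2.34944851e-02, -7.30603051e-05]), 'eef_pos': array([ 5.49768837e+02, -1.58838199e-02,  2.04947108e+02]), 'eef_rot': array([-3.14057120e+00, -5.19430988e-05,  1.57080070e+00]), 'wrist_force': array([0.03570598, 0.29253544, 0.5795602 ]), 'moment': array([-0.00309795,  0.01279318, -0.04299436]), 'finger_force': 0.0, 'finger_gap': 94.0646620942341}
```

View pics/scene0.png

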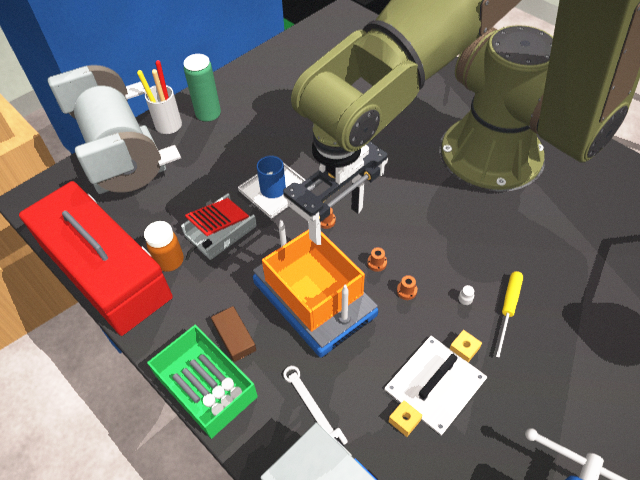

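View pics/side0.png

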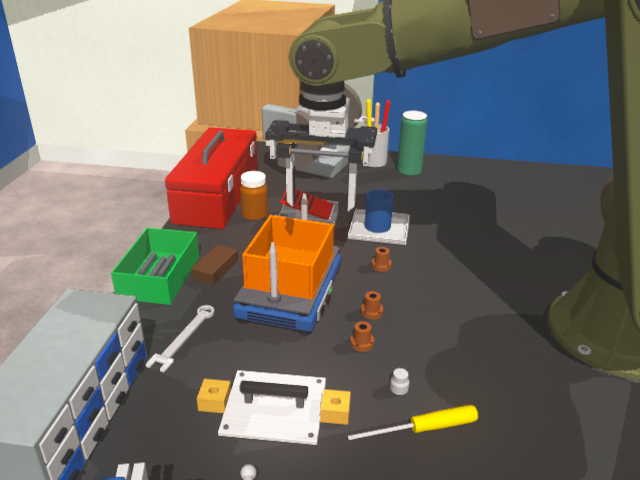

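Scene view: three hubs at about (327,216), (377,260) and (408,288), tub (313,275), pins (282,235) and (345,300), lid (437,382), cup (271,175), treadle (220,220). The side view shows the same three hubs, at (381,259), (373,305) and (362,336). Next I locate them from the depth data.

```bash
cat > m.py <<'E'
from h import *
def seg(p,W,name):
    hsv=cv2.cvtColor(p,cv2.COLOR_RGB2HSV).astype(int);H,S,V=[hsv[...,i] for i in range(3)]
    z=W[...,2]; ok=np.isfinite(z)&(np.hypot(W[...,0],W[...,1])>250)&(np.hypot(W[...,0],W[...,1])<900)
    m={'rust':(H<13)&(S>130)&(V<215)&(z<60)&(z>2),'orange':(H>5)&(H<22)&(S>170)&(z>118)&(z<135),
     'brass':(H>15)&(H<30)&(S>110)&(z>12)&(z<40),'cup':(H>100)&(H<125)&(S>120)&(z>70)&(z<100),'red':((H<5)|(H>175))&(S>150)&(z>15)&(z<95),
     'grip':(V<70)&(z>35)&(z<60),'white':(S<50)&(V>190)&(z>3)&(z<12),'hi':(z>150)&(z<180)&(S<60)}[name]
    return m&ok
def comps(m,W,amin=40):
    n,l,st,ce=cv2.connectedComponentsWithStats(m.astype('uint8'))
    for i in range(1,n):
        if st[i,4]>=amin:
            Q=W[l==i]; yield st[i,4],ce[i].round(),Q
E
python3 - <<'E'
from m import *
for n in("scene","side"):
    f=np.load(n+'0.npz'); p,d=f['p'],f['d']; W=cloud(d,f)
    for k in('rust','orange','brass','cup','red','grip','hi'):
        for a,c,Q in comps(seg(p,W,k),W,15):
            if c[1]<150 and k=='hi':continue
            r=cv2.minAreaRect(Q[:,:2].astype('float32'))
            print(n,k,a,c,'rect c',np.round(r[0]),'wh',np.round(r[1]),'ang',round(r[2],1),'med',np.median(Q,0).round(),'zmax',Q[:,2].max().round())
E
```

```text
scene rust 685 [226. 212.] rect c [ 600. -291.] wh [89. 92.] ang 89.1 med [ 602. -283.   48.] zmax 60.0
scene rust 112 [328. 221.] rect c [ 441. -124.] wh [19. 42.] ang 79.8 med [ 447. -124.   15.] zmax 40.0
scene rust 80 [158. 262.] rect c [ 782. -292.] wh [ 7. 33.] ang 27.2 med [ 782. -289.   38.] zmax 60.0
scene rust 181 [376. 263.] rect c [453.  26.] wh [34. 41.] ang 24.1 med [458.  31.  14.] zmax 40.0
scene rust 20 [169. 264.] rect c [ 769. -278.] wh [ 3. 11.] ang 48.2 med [ 768. -276.   28.] zmax 44.0
scene rust 193 [405. 291.] rect c [460. 117.] wh [35. 40.] ang 37.4 med [467. 120.  13.] zmax 43.0
scene rust 534 [156. 300.] rect c [ 838. -219.] wh [70. 11.] ang 5.0 med [ 840. -219.   33.] zmax 60.0
scene rust 1226 [233. 333.] rect c [776. -59.] wh [102.  49.] ang 76.0 med [777. -52.  29.] zmax 35.0
scene orange 173 [286. 247.] rect c [607. -75.] wh [  9. 106.] ang 81.4 med [613. -75. 124.] zmax 131.0
scene orange 242 [343. 260.] rect c [565.  11.] wh [130.  41.] ang 83.9 med [551.  26. 125.] zmax 132.0
scene orange 345 [304. 293.] rect c [664.   5.] wh [ 71. 165.] ang 22.3 med
[... 3805 characters left out ...]
 [563. 108.  45.] zmax 51.0
side grip 20 [363. 326.] rect c [457. 113.] wh [11.  7.] ang 52.4 med [456. 113.  37.] zmax 39.0
side grip 67 [251. 383.] rect c [608. 286.] wh [31. 11.] ang 5.9 med [610. 285.  45.] zmax 48.0
side grip 70 [250. 389.] rect c [606. 292.] wh [34.  5.] ang 3.2 med [608. 293.  39.] zmax 44.0
side hi 57 [304. 200.] rect c [598. -95.] wh [10. 10.] ang 10.2 med [598. -95. 159.] zmax 172.0
side hi 67 [272. 250.] rect c [617.  92.] wh [9. 8.] ang 17.5 med [617.  92. 160.] zmax 174.0
side hi 196 [138. 471.] rect c [664. 541.] wh [12. 22.] ang 15.9 med [663. 541. 154.] zmax 156.0
side hi 155 [122. 470.] rect c [681. 544.] wh [13. 20.] ang 13.5 med [680. 543. 153.] zmax 156.0
```

Measured positions agree: pins about 188 apart, centre (608.5,-2), machine yaw -0.104, and lid bushes about 187 apart. I move above the far hub at (441,-137) and check with the wrist camera.

```bash
python3 -m crank '[[100,-45,-36,0,0,0,0],[100,-90,-72,0,0,0,0],[100,-137,-109,0,0,0,0],[100,-137,-109,0,0,0,0],[100,-137,-109,0,0,0,0]]' 25; python3 - <<'E'
from m import *
p,d,c=shot('wrist'); save('w1',p); W=cloud(d,c); print(pose()[2]['joints'])
for a,ce,Q in comps(seg(p,W,'rust'),W,40):
    T=Q[Q[:,2]>34]
    if len(T)>20: print(a,ce,T.mean(0).round(1),cv2.minEnclosingCircle(T[:,:2].astype('float32')))
E
```

```text
clock: 0.6
eef_pos: [439.5, -138.8, 205.5]
eef_rot: [-3.141, 0.0, 1.568]
wrist_force: [0.0, -0.9, -0.2]
finger_gap: 93.9
finger_force: 0.0
[-3.82665506e-01  1.01216087e-01  1.75937655e+00  5.31722815e-05
  1.28089930e+00 -3.80285692e-01]
51 [326.  27.] [446.8  21.8  38.7] ((446.5603332519531, 22.170608520507812), 7.451204776763916)
510 [326.  50.] [444.6  10.6  37. ] ((446.08392333984375, 15.698776245117188), 12.716734886169434)
339 [322. 198.] [ 441.5 -126.3   36.8] ((441.6617126464844, -135.0990753173828), 14.037550926208496)
59 [319. 213.] [ 440.6 -137.7   38.5] ((440.6961364746094, -137.50143432617188), 7.524112701416016)
48 [505. 344.] [ 628.5 -269.9   57.2] ((628.5753173828125, -274.2193298339844), 20.155550003051758)
44 [438. 374.] [ 571.1 -318.9   38.6] ((572.5880126953125, -317.82916259765625), 7.055302619934082)
```

View pics/w1.png

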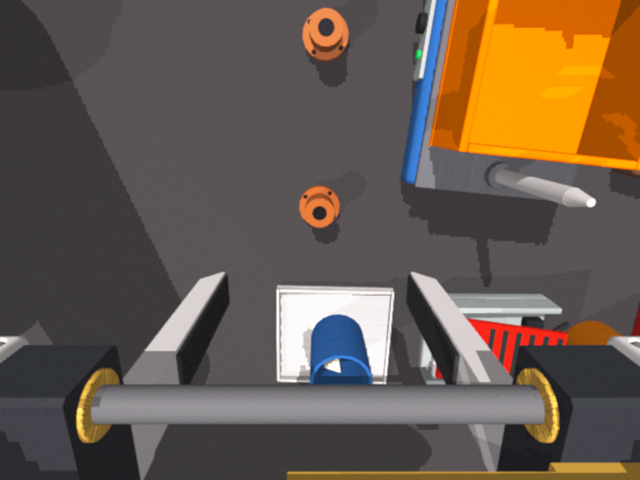

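The wrist view shows the hub at (320,207), its bore at (440.7,-137.5), the next hub at (326,35), and no fourth hub in the area. The cup on its tray is at (340,350).

```bash
python3 -m crank '[[80,1,1,45,0,0,0],[80,1,1,90,0,0,0],[80,1,1,135,0,0,0],[80,1,1,170,0,0,0],[80,1,1,191,0,0,0],[80,1,1,191,0,0,0],[0,1,1,191,0,0,0],[0,1,1,191,0,0,0],[0,1,1,191,0,0,0],[0,1,1,191,0,0,0]]' 25
python3 -m crank '[[0,0,0,0,0,0,0],[0,0,0,0,0,0,0],[0,0,0,-30,0,0,0],[0,0,0,-80,0,0,0],[0,0,0,-130,0,0,0],[0,0,0,-180,0,0,0],[0,0,0,-191,0,0,0],[0,0,0,-191,0,0,0]]'
python3 -m crank '[[0,25,35,0,0,0,0.05],[0,50,75,0,0,0,0.104],[0,75,112,0,0,0,0.104],[0,97,148,0,0,0,0.104],[0,97,148,0,0,0,0.104],[0,97,148,0,0,0,0.104]]'
python3 - <<'E'
from h import *
delta([588.4,-40.1,79],[3.14159,0,1.467])
E
```

```text
clock: 1.65
eef_pos: [442.5, -136.1, 15.3]
eef_rot: [3.14, 0.001, 1.571]
wrist_force: [-0.4, 0.6, 0.0]
finger_gap: 46.5
finger_force: 0.0
clock: 2.45
eef_pos: [442.4, -136.2, 206.6]
eef_rot: [3.139, 0.001, 1.571]
wrist_force: [0.1, -0.2, -2.4]
finger_gap: 28.3
finger_force: 25.0
clock: 3.05
eef_pos: [589.3, -38.6, 202.2]
eef_rot: [-3.137, 0.0, 1.468]
wrist_force: [-0.1, 0.1, -1.2]
finger_gap: 28.4
finger_force: 25.0
shift [ -1.6  -0.2 123.2] turn [-0.005  0.     0.001]
```

```bash
python3 -m crank '[[0,0,0,45,0,0,0],[0,0,0,85,0,0,0],[0,0,0,112,0,0,0],[0,0,0,123,0,0,0],[0,0,0,123,0,0,0],[0,0,0,123,0,0,0],[44,0,0,123,0,0,0],[44,0,0,123,0,0,0],[44,0,0,123,0,0,0],[44,0,0,110,0,0,0]]'
python3 -m crank '[[44,0,0,-40,0,0,0],[44,0,0,-80,0,0,0],[44,0,0,-112,0,0,0],[44,0,0,-112,0,0,0],[44,0,-40,-112,0,0,0.15],[44,20,-90,-112,0,0,0.3],[44,30,-130,-112,0,0,0.45],[60,50,-160,-112,0,0,0.6],[60,40,-150,-112,0,0,0.75],[60,40,-150,-112,0,0,0.9]]'
python3 - <<'E'
from h import *
delta([446.3,22,120],[3.14159,0,0])
E
```

```text
clock: 4.05
eef_pos: [589.3, -38.9, 94.9]
eef_rot: [-3.139, -0.0, 1.467]
wrist_force: [-0.8, -1.2, 0.4]
finger_gap: 41.5
finger_force: 0.0
clock: 5.05
eef_pos: [444.8, 16.3, 208.0]
eef_rot: [3.141, -0.001, 0.561]
wrist_force: [-0.4, 0.1, 1.0]
finger_gap: 56.1
finger_force: 0.0
shift [ 4.2 -4.1 88. ] turn [ 0.    -0.001  0.561]
```

```bash
python3 -m crank '[[70,4,-4,0,0,0,0.15],[70,4,-4,20,0,0,0.3],[70,4,-4,50,0,0,0.45],[70,4,-4,88,0,0,0.561],[70,4,-4,88,0,0,0.561],[70,4,-4,88,0,0,0.561]]'
python3 - <<'E'
from m import *
delta([446.3,22,14],[3.14159,0,0])
p,d,c=shot('wrist'); save('w2',p); W=cloud(d,c); m=seg(p,W,'rust')
for a,ce,Q in comps(m,W,40):
    T=Q[Q[:,2]>34]
    if len(T)>20: print(a,ce,T.mean(0).round(1),cv2.minEnclosingCircle(T[:,:2].astype('float32')))
E
```

```text
clock: 5.65
eef_pos: [446.3, 21.9, 120.3]
eef_rot: [-3.142, 0.0, 0.009]
wrist_force: [0.5, -0.7, 0.5]
finger_gap: 65.9
finger_force: 0.0
shift [ 1.000e-01 -1.000e-01  1.063e+02] turn [-0.     0.     0.009]
960 [215. 211.] [463.2 104.1  36.2] ((459.08612060546875, 109.87841796875), 13.492284774780273)
696 [324. 219.] [458.7  21.3  36.4] ((452.70562744140625, 21.7531681060791), 12.885610580444336)
56 [194. 227.] [455.8 112.7  38.5] ((455.8153076171875, 113.19810485839844), 7.343352794647217)
66 [318. 240.] [446.6  22.1  38.6] ((446.2768859863281, 21.979551315307617), 7.523176193237305)
```

```bash
python3 -m crank '[[70,0,0,45,0,0,0],[70,0,0,85,0,0,0],[70,0,0,106,0,0,0],[70,0,0,106,0,0,0],[70,0,0,106,0,0,0],[0,0,0,106,0,0,0],[0,0,0,106,0,0,0],[0,0,0,106,0,0,0],[0,0,0,106,0,0,0],[0,0,0,106,0,0,0]]' 25
python3 -m crank '[[0,0,0,0,0,0,0],[0,0,0,-30,0,0,0],[0,0,0,-70,0,0,0],[0,0,0,-120,0,0,0],[0,0,0,-165,0,0,-0.15],[0,0,0,-192,0,0,-0.3],[0,0,0,-192,0,0,-0.45],[0,30,5,-192,0,0,-0.6],[0,60,10,-192,0,0,-0.75],[0,90,15,-192,0,0,-0.9]]'
python3 - <<'E'
from h import *
delta([626.4,-3.9,205],[3.14159,0,1.467])
E
```

```text
clock: 6.7
eef_pos: [446.3, 21.9, 13.6]
eef_rot: [3.142, -0.0, 0.006]
wrist_force: [0.3, -1.0, 0.7]
finger_gap: 29.5
finger_force: 0.5
clock: 7.7
eef_pos: [537.2, 7.2, 205.2]
eef_rot: [-3.141, 0.0, 0.912]
wrist_force: [1.0, 0.2, -0.8]
finger_gap: 28.7
finger_force: 25.0
shift [45.8 77.4  0.2] turn [-0.     0.    -0.555]
```

```bash
python3 -m crank '[[0,10,20,0,0,0,-0.15],[0,22,40,0,0,0,-0.3],[0,34,60,0,0,0,-0.45],[0,46,77,0,0,0,-0.555],[0,46,77,0,0,0,-0.555],[0,46,77,0,0,0,-0.555],[0,46,77,40,0,0,-0.555],[0,46,77,80,0,0,-0.555],[0,46,77,110,0,0,-0.555],[0,46,77,126,0,0,-0.555]]' 
python3 -m crank '[[0,0,0,0,0,0,0],[0,0,0,0,0,0,0],[44,0,0,0,0,0,0],[44,0,0,0,0,0,0],[44,0,0,0,0,0,0],[44,0,0,-30,0,0,0],[44,0,0,-70,0,0,0],[44,0,0,-110,0,0,0],[44,0,0,-126,0,0,0],[44,0,0,-126,0,0,0]]'
python3 -m crank '[[50,10,-40,0,0,0,0.15],[50,30,-80,0,0,0,0.3],[60,60,-120,0,0,0,0.45],[60,90,-150,0,0,0,0.6],[60,90,-150,0,0,0,0.75],[60,90,-150,0,0,0,0.9],[60,90,-150,0,0,0,1.05],[60,90,-150,0,0,0,1.2],[60,90,-150,0,0,0,1.35],[60,90,-150,0,0,0,1.467]]'
python3 - <<'E'
from m import *
delta([455.8,113,14],[3.14159,0,0])
p,d,c=shot('wrist'); save('w3',p); W=cloud(d,c); m=seg(p,W,'rust')
for a,ce,Q in comps(m,W,20):
    print(a,ce,Q.mean(0).round(1),cv2.minEnclosingCircle(Q[:,:2].astype('float32')))
p,d,c=shot('scene'); save('s3',p[130:370,160:480].repeat(2,0).repeat(2,1))
E
```

```text
clock: 8.7
eef_pos: [623.5, -3.7, 77.1]
eef_rot: [-3.138, 0.0, 1.459]
wrist_force: [-0.3, 0.4, -0.5]
finger_gap: 28.4
finger_force: 25.0
clock: 9.7
eef_pos: [626.2, -4.0, 208.6]
eef_rot: [3.136, -0.0, 1.461]
wrist_force: [-0.1, -0.6, -0.5]
finger_gap: 41.2
finger_force: 0.0
clock: 10.7
eef_pos: [485.5, 102.0, 204.1]
eef_rot: [3.141, 0.002, -0.012]
wrist_force: [0.5, 0.1, -0.8]
finger_gap: 56.5
finger_force: 0.0
shift [-29.5 -10.7 190.1] turn [ 0.     0.002 -0.012]
1178 [308. 234.] [461.3 112.7  24.9] ((456.1788024902344, 113.24945831298828), 20.823379516601562)
```

View pics/s3.png

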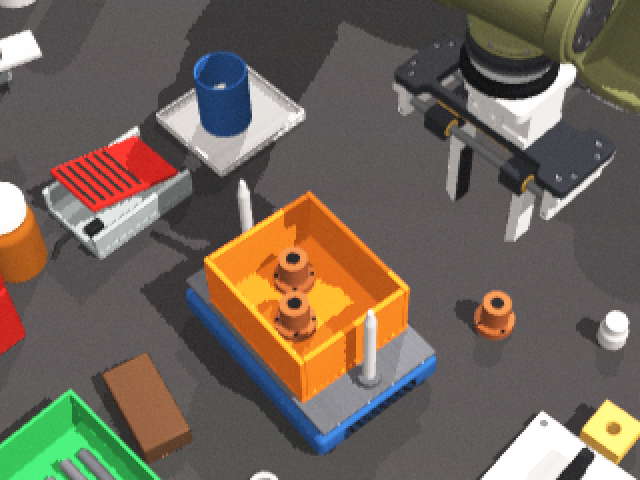

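The crop shows two hubs standing in the tub, at (293,270) and (295,315), and the third still on the bench at (493,315). I fetch it.

```bash
python3 -m crank '[[70,-29.5,-11,40,0,0,0],[70,-29.5,-11,80,0,0,0],[70,-29.5,-11,120,0,0,0],[70,-29.5,-11,165,0,0,0],[70,-29.5,-11,190,0,0,0],[70,-29.5,-11,190,0,0,0],[70,-29.5,-11,190,0,0,0],[0,-29.5,-11,190,0,0,0],[0,-29.5,-11,190,0,0,0],[0,-29.5,-11,190,0,0,0]]' 25
python3 -m crank '[[0,0,0,0,0,0,0],[0,0,0,0,0,0,0],[0,0,0,-30,0,0,0],[0,0,0,-70,0,0,0],[0,0,0,-120,0,0,0],[0,0,0,-165,0,0,-0.15],[0,0,0,-192,0,0,-0.3],[0,30,10,-192,0,0,-0.45],[0,60,25,-192,0,0,-0.6],[0,90,40,-192,0,0,-0.75]]'
python3 - <<'E'
from h import *
delta([596.8,39.5,205],[3.14159,0,1.467])
E
```

```text
clock: 11.8
eef_pos: [457.1, 113.3, 16.4]
eef_rot: [-3.141, -0.002, -0.006]
wrist_force: [-0.3, 0.5, 0.1]
finger_gap: 45.4
finger_force: 0.0
clock: 12.8
eef_pos: [547.2, 72.1, 207.6]
eef_rot: [3.141, -0.0, 0.751]
wrist_force: [-0.9, 0.7, -1.5]
finger_gap: 28.4
finger_force: 25.0
shift [14.  57.7  2.6] turn [ 0.    -0.    -0.716]
```

```bash
python3 -m crank '[[0,3,12,2,0,0,-0.15],[0,6,25,2,0,0,-0.3],[0,10,40,2,0,0,-0.45],[0,14,58,2,0,0,-0.6],[0,14,58,2,0,0,-0.716],[0,14,58,2,0,0,-0.716],[0,14,58,42,0,0,-0.716],[0,14,58,82,0,0,-0.716],[0,14,58,112,0,0,-0.716],[0,14,58,128,0,0,-0.716]]' 
python3 -m crank '[[0,0,0,0,0,0,0],[0,0,0,0,0,0,0],[44,0,0,0,0,0,0],[44,0,0,0,0,0,0],[44,0,0,0,0,0,0],[44,0,0,-30,0,0,0],[44,0,0,-70,0,0,0],[44,0,0,-120,0,0,0],[44,0,0,-150,0,0,0],[44,0,0,-150,0,0,0]]'
python3 - <<'E'
from h import *
delta([455,-250,240],[3.14159,0,1.007])
E
```

```text
clock: 13.8
eef_pos: [594.3, 39.7, 76.7]
eef_rot: [-3.138, 0.0, 1.456]
wrist_force: [-17.8, 1.5, 35.9]
finger_gap: 28.7
finger_force: 25.0
clock: 14.8
eef_pos: [597.3, 39.5, 234.7]
eef_rot: [3.133, -0.001, 1.46]
wrist_force: [0.1, -0.7, -0.5]
finger_gap: 41.5
finger_force: 0.0
shift [-303.5 -109.2   -6.4] turn [ 0.008 -0.003  0.453]
```

```bash
python3 -m crank '[[100,-45,-16,-6,0,0,0.1],[100,-90,-32,-6,0,0,0.2],[100,-135,-48,-6,0,0,0.3],[100,-180,-64,-6,0,0,0.4],[100,-225,-80,-6,0,0,0.453],[100,-270,-96,-6,0,0,0.453],[100,-303,-109,-6,0,0,0.453],[100,-303,-109,-6,0,0,0.453],[100,-303,-109,-6,0,0,0.453],[100,-303,-109,-6,0,0,0.453]]' 
python3 - <<'E'
from m import *
p,d,c=shot('scene');W=cloud(d,c)
for k in('cup','rust'):
  for a,ce,Q in comps(seg(p,W,k),W,20): print('scene',k,a,ce,cv2.minEnclosingCircle(Q[:,:2].astype('float32')),Q[:,2].max().round())
p2,d,c=shot('wrist'); W=cloud(d,c)
for a,ce,Q in comps(seg(p2,W,'cup'),W,20): print(a,ce,cv2.minEnclosingCircle(Q[:,:2].astype('float32')),Q[:,2].max().round())
hsv=cv2.cvtColor(p2,cv2.COLOR_RGB2HSV);z=W[...,2]
for a,ce,Q in comps((z>8)&(z<16),W,100): print('tray',a,ce,cv2.minAreaRect(Q[:,:2].astype('float32')))
save('w4',np.hstack([p2[::2,::2],p[130:370,160:480]]).repeat(1,0)); print(pose()[2]['joints'].round(3),pose()[2]['eef_pos'])
E
```

```text
clock: 15.8
eef_pos: [454.3, -248.9, 235.1]
eef_rot: [-3.141, -0.0, 1.007]
wrist_force: [0.5, -0.2, 0.6]
finger_gap: 93.6
finger_force: 0.0
scene cup 274 [270. 167.] ((461.64599609375, -292.61676025390625), 33.46635055541992) 89.0
scene rust 34 [220. 213.] ((613.9801025390625, -288.587158203125), 33.73627471923828) 56.0
scene rust 32 [215. 215.] ((626.453125, -289.6176452636719), 33.980079650878906) 60.0
scene rust 21 [231. 224.] ((616.7449951171875, -249.24114990234375), 26.591066360473633) 57.0
scene rust 21 [179. 250.] ((734.640869140625, -284.747802734375), 14.255573272705078) 59.0
scene rust 94 [162. 264.] ((776.325439453125, -288.67144775390625), 19.051475524902344) 59.0
scene rust 526 [156. 300.] ((838.5810546875, -221.73919677734375), 34.796165466308594) 60.0
scene rust 1215 [233. 333.] ((775.2733154296875, -57.46635818481445), 54.40088653564453) 36.0
1051 [350. 253.] ((461.7827453613281, -294.557373046875), 30.612733840942383) 85.0
tray 342 [631.  23.] ((804.7197265625, -263.21881103515625), (53.518898010253906, 3.3655028343200684), 89.2706298828125)
tray 307 [573.  95.] ((738.379150390625, -296.66619873046875), (62.55164337158203, 26.56503677368164), 61.868221282958984)
tray 897 [428. 167.] ((603.2041625976562, -256.08038330078125), (160.727294921875, 75.715087890625), 35.38187026977539)
tray 676 [480. 109.] ((635.7449951171875, -255.1665496826172), (9.059779167175293, 114.90361785888672), 89.51710510253906)
tray 1198 [337. 226.] ((456.5888977050781, -291.8350524902344), (120.6825942993164, 130.1656951904297), 88.29788970947266)
tray 105 [543. 332.] ((600.1022338867188, -536.5047607421875), (30.035995483398438, 12.452643394470215), 37.04185104370117)
tray 235 [424. 433.] ((404.412841796875, -597.8802490234375), (26.950441360473633, 65.75494384765625), 77.46500396728516)
[-0.571  0.206  1.568  0.     1.367 -0.009] [ 454.47681361 -248.72174727  235.25141745]
```

View pics/w4.png

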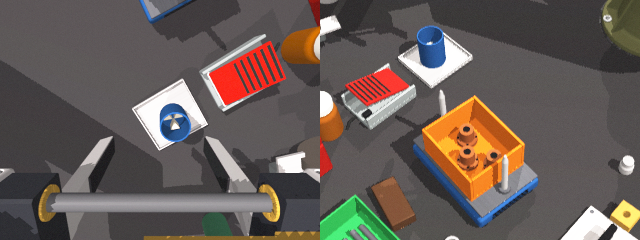

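```bash
python3 -m crank '[[100,0,0,-30,0,0.12,0],[100,0,0,-60,0,0.2,0],[100,0,0,-60,0,0.2,0],[100,0,0,-60,0,0.2,0],[100,0,0,-60,0,0.2,0]]'; python3 -c "
from h import *
p,r,s=pose();print(s['joints'].round(3),r.as_matrix().round(2))"
```

```text
clock: 16.4
eef_pos: [454.1, -248.9, 294.3]
eef_rot: [-3.14, -0.199, 1.007]
wrist_force: [0.3, -0.2, -0.3]
finger_gap: 93.6
finger_force: 0.0
[-0.676  0.176  1.481  0.198  1.51  -0.127] [[ 0.52  0.85  0.1 ]
 [ 0.83 -0.53  0.17]
 [ 0.2  -0.   -0.98]]
```

All three hubs are in the tub: right panel (465,135), (468,158) and (492,158). The cup is at (462,-293.5), with its tray centred on (456.6,-292). Turning about tool +y drives j4 positive, so I grasp the cup with the hand tilted -0.7 rad and pour through j4.

```bash
cat >> h.py <<'E'
def deltaR(pos,R):
    p,r,s=pose(); print('shift',r.inv().apply(np.array(pos)-p).round(1),'turn',(r.inv()*R).as_rotvec().round(3),'j',s['joints'].round(2))
def tilt(yaw,a): return Ro.from_euler('xyz',[np.pi,0,yaw])*Ro.from_rotvec([0,a,0])
E
python3 - <<'E'
from h import *
R=tilt(1.007,-.7);z=R.as_matrix()[:,2];G=np.array([462,-293.5,51]);print(z)
deltaR(G+19*z-130*z,R)
E
```

```text
[-0.34426917 -0.5445137  -0.76484219]
shift [  5.9  30.8 162.8] turn [-0.001 -0.899  0.001] j [-0.68  0.18  1.48  0.2   1.51 -0.13]
```

```bash
python3 -m crank '[[100,0,5,10,0,-0.14,0],[100,0,10,20,0,-0.28,0],[100,0,15,40,0,-0.42,0],[100,2,20,60,0,-0.56,0],[100,4,25,85,0,-0.7,0],[100,6,31,110,0,-0.84,0],[100,6,31,140,0,-0.9,0],[100,6,31,163,0,-0.9,0],[100,6,31,163,0,-0.9,0],[100,6,31,163,0,-0.9,0]]'
python3 - <<'E'
from h import *
R=tilt(1.007,-.7);z=R.as_matrix()[:,2];G=np.array([462,-293.5,51])
deltaR(G+19*z,R)
E
```

```text
clock: 17.4
eef_pos: [500.8, -233.6, 137.2]
eef_rot: [-3.141, 0.7, 1.008]
wrist_force: [0.2, 0.6, 0.8]
finger_gap: 94.3
finger_force: 0.0
shift [  1.   -0.9 130.9] turn [0.    0.    0.001] j [-0.21  0.54  1.5  -0.66  1.42  0.57]
```

```bash
python3 -m crank '[[100,1,-1,40,0,0,0],[100,1,-1,80,0,0,0],[100,1,-1,115,0,0,0],[100,1,-1,131,0,0,0],[100,1,-1,131,0,0,0],[100,1,-1,131,0,0,0],[60,1,-1,131,0,0,0],[0,1,-1,131,0,0,0],[0,1,-1,131,0,0,0],[0,1,-1,131,0,0,0]]' 20
python3 -m crank '[[0,0,0,0,0,0,0],[0,0,0,0,0,0,0],[0,0,0,0,0,0,0]]'
python3 - <<'E'
from h import *
p,d,c=shot('scene');save('s5',p[100:340,160:480].repeat(2,0).repeat(2,1))
p,r,s=pose();print('lift80 in tool axes',r.inv().apply([0,0,80]).round(1))
deltaR([p[0],p[1],p[2]],r)
E
```

```text
clock: 18.4
eef_pos: [455.5, -303.8, 36.4]
eef_rot: [3.141, 0.7, 1.007]
wrist_force: [-0.3, 0.2, -0.3]
finger_gap: 65.5
finger_force: 0.0
clock: 18.7
eef_pos: [455.3, -304.0, 36.2]
eef_rot: [3.141, 0.7, 1.007]
wrist_force: [2.3, 2.1, 3.4]
finger_gap: 60.7
finger_force: 20.0
lift80 in tool axes [-51.5   0.  -61.2]
shift [0. 0. 0.] turn [0. 0. 0.] j [-0.34  0.64  1.63 -0.75  1.18  0.63]
```

View pics/s5.png

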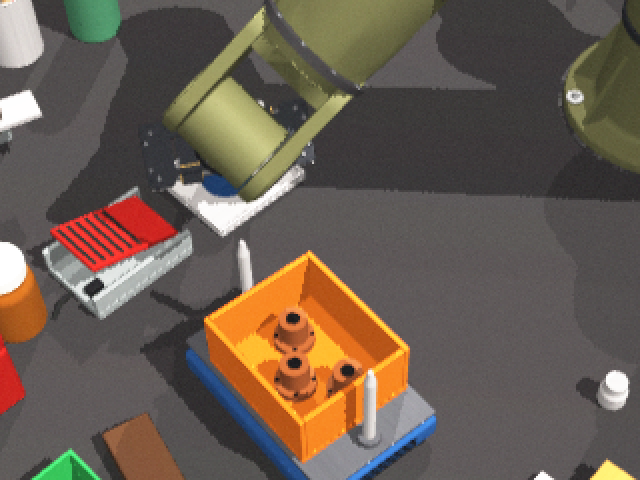

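The cup is gripped (60.7 mm, 20 N), and three hubs are in the tub at (293,330), (295,375) and (347,380). I lift straight up.

```bash
python3 -m crank '[[0,-15,0,-18,0,0,0],[0,-40,0,-48,0,0,0],[0,-65,0,-78,0,0,0],[0,-90,0,-108,0,0,0],[0,-115,0,-138,0,0,0],[0,-138,0,-164,0,0,0],[0,-138,0,-164,0,0,0],[0,-138,0,-164,0,0,0]]'
python3 - <<'E'
from h import *
R=tilt(1.467,-.7);z=R.as_matrix()[:,2];G=np.array([611.6,27.8,265])
deltaR(G+19*z,R)
p,r,s=pose()
for f in(.25,.5,.75,1):
    q=r*Ro.from_rotvec(f*(r.inv()*R).as_rotvec())
    print(f, np.degrees(np.arccos((q*Ro.from_rotvec([0,.7,0])).as_matrix()[2,2]*-1)).round(1))
E
```

```text
clock: 19.55
eef_pos: [455.0, -303.9, 249.9]
eef_rot: [-3.142, 0.7, 1.007]
wrist_force: [0.3, 0.3, -2.6]
finger_gap: 60.5
finger_force: 20.0
shift [ 269.8  -39.6 -227.7] turn [-0.297 -0.    -0.352] j [-0.34  0.36  1.49 -0.68  1.5   0.34]
0.25 0.0
0.5 0.0
0.75 0.0
1 nan<stdin>:7: RuntimeWarning: invalid value encountered in arccos
```

```bash
python3 -m crank '[[0,20,-3,-17,-0.03,0,-0.035],[0,55,-8,-46,-0.066,0,-0.078],[0,90,-13,-76,-0.099,0,-0.117],[0,125,-18,-105,-0.132,0,-0.156],[0,160,-23,-135,-0.165,0,-0.196],[0,195,-28,-164,-0.2,0,-0.237],[0,230,-34,-194,-0.24,0,-0.284],[0,258,-38,-218,-0.28,0,-0.332],[0,270,-40,-228,-0.297,0,-0.352],[0,270,-40,-228,-0.297,0,-0.352]]'
python3 - <<'E'
from h import *
p,r,s=pose();print(s['eef_pos'],s['joints'].round(2))
# tilting rows about grasp point: shift in tool axes from current, rotation t about tool y
G=p-19*r.as_matrix()[:,2];print('G',G)
for t in np.arange(.14,1.7,.14):
    q=r*Ro.from_rotvec([0,t,0]); P=np.array([611.6,27.8,265 if t<1.5 else 250])+19*q.as_matrix()[:,2]
    print(round(t,2),r.inv().apply(P-p).round(1))
E
```

```text
clock: 20.55
eef_pos: [610.2, 17.4, 248.8]
eef_rot: [-3.138, 0.701, 1.472]
wrist_force: [0.6, -1.2, -1.7]
finger_gap: 60.1
finger_force: 20.0
[610.2437931   17.42443876 248.77426484] [ 0.24  0.56  1.21 -0.65  1.64  0.38]
G [611.51803526  29.61127443 263.29519261]
0.14 [ 0.2  0.3 -0.3]
0.28 [ 2.8  0.3 -0.9]
0.42 [ 5.3  0.3 -1.8]
0.56 [ 7.6  0.3 -3. ]
0.7 [ 9.8  0.3 -4.6]
0.84 [11.7  0.3 -6.5]
0.98 [13.3  0.3 -8.6]
1.12 [ 14.6   0.3 -10.9]
1.26 [ 15.6   0.3 -13.3]
1.4 [ 16.3   0.3 -15.9]
1.54 [26.2  0.3 -7.1]
1.68 [26.1  0.3 -9.8]
```

```bash
python3 -m crank '[[0,1,0,0,0,0.13,0],[0,3,0,-1,0,0.26,0],[0,5,0,-2,0,0.39,0],[0,7,0,-3,0,0.52,0],[0,9,0,-4,0,0.65,0],[0,11,0,-6,0,0.78,0],[0,13,0,-8,0,0.91,0],[0,14,0,-10,0,1.04,0],[0,15,0,-12,0,1.17,0],[0,16,0,-14,0,1.3,0]]'
python3 -m crank '[[0,0,0,0,0,0,0],[0,0,0,0,0,0,0]]'
python3 - <<'E'
from h import *
p,r,s=pose();print(s['joints'].round(2)); q0=tilt(1.467,-.7)
for t,z in((1.3,222),(1.5,222),(1.75,222),(2.25,222)):
    q=q0*Ro.from_rotvec([0,t,0]); deltaR(np.array([611.6,27.8,z])+19*q.as_matrix()[:,2],q)
E
```

```text
clock: 21.55
eef_pos: [612.1, 35.3, 251.2]
eef_rot: [3.141, -0.605, 1.463]
wrist_force: [0.5, 1.1, -2.2]
finger_gap: 60.6
finger_force: 20.0
clock: 21.75
eef_pos: [612.1, 35.6, 250.5]
eef_rot: [-3.14, -0.597, 1.463]
wrist_force: [-0.5, -0.4, -1.3]
finger_gap: 60.2
finger_force: 20.0
[-0.25  0.43  1.35  0.59  1.48 -0.24]
shift [-22.4   0.4  38.2] turn [ 0.     0.003 -0.003] j [-0.25  0.43  1.35  0.59  1.48 -0.24]
shift [-18.6   0.4  37.8] turn [ 0.001  0.203 -0.003] j [-0.25  0.43  1.35  0.59  1.48 -0.24]
shift [-14.1   0.3  36.2] turn [ 0.001  0.453 -0.003] j [-0.25  0.43  1.35  0.59  1.48 -0.24]
shift [-7.   0.3 30.2] turn [ 0.002  0.953 -0.003] j [-0.25  0.43  1.35  0.59  1.48 -0.24]
```

```bash
python3 -m crank '[[0,-12,0,20,0,0,0],[0,-20,0,38,0,0.1,0],[0,-18.6,0,38,0,0.2,0],[0,-16,0,37,0,0.33,0],[0,-14,0,36,0,0.45,0],[0,-13,0,35.5,0,0.5,0],[0,-12,0,35,0,0.55,0],[0,-12,0,34.5,0,0.6,0],[0,-11,0,34,0,0.65,0],[0,-10,0,33,0,0.7,0]]'
python3 -m crank '[[0,1,0,-1,0,0.05,0],[0,1.5,0,-1.5,0,0.1,0],[0,2,0,-2,0,0.15,0],[0,2.5,0,-2.5,0,0.2,0],[0,3,0,-3,0,0.25,0],[0,3,0,-3,0,0.25,0],[0,3,0,-3,0,0.25,0],[0,3,0,-3,0,0.25,0],[0,3,0,-3,0,0.25,0],[0,3,0,-3,0,0.25,0]]'
python3 - <<'E'
from h import *
for n in('scene','side'):
    p,d,c=shot(n);save('p_'+n,p)
cv2.imwrite('pics/pour.png',np.hstack([cv2.imread('pics/p_scene.png')[130:370,180:480],cv2.imread('pics/p_side.png')[130:370,180:480]]))
p,r,s=pose();print(s['joints'].round(2))
E
```

```text
clock: 22.75
eef_pos: [613.3, 48.2, 218.3]
eef_rot: [-3.14, -1.298, 1.467]
wrist_force: [1.5, 0.2, -1.7]
finger_gap: 60.5
finger_force: 20.0
clock: 23.75
eef_pos: [613.4, 45.6, 222.4]
eef_rot: [3.101, -1.549, 1.509]
wrist_force: [-0.4, -0.2, -1.0]
finger_gap: 60.2
finger_force: 20.0
[-0.42  0.76  1.45  1.36  1.81 -0.67]
```

View pics/pour.png

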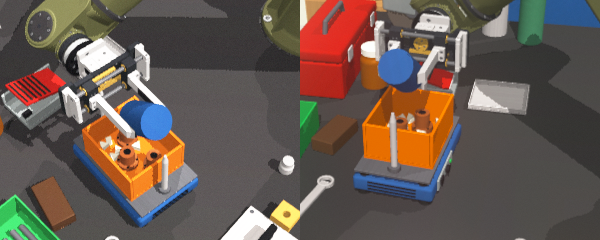

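Both views show chips in the tub among the hubs, with the cup tipped to 129 degrees. I turn it back upright.

```bash
python3 -m crank '[[0,20,0,0,0,0,0],[0,45,0,0,0,-0.1,0],[0,50,0,0,0,-0.24,0],[0,50,0,0,0,-0.38,0],[0,50,0,0,0,-0.52,0],[0,50,0,0,0,-0.66,0],[0,50,0,0,0,-0.8,0],[0,50,0,0,0,-0.94,0],[0,50,0,0,0,-1.08,0],[0,50,0,0,0,-1.2,0]]'
python3 -m crank '[[0,0,0,0,0,-0.14,0],[0,0,0,0,0,-0.28,0],[0,0,0,0,0,-0.42,0],[0,0,0,0,0,-0.56,0],[0,0,0,0,0,-0.7,0],[0,0,0,0,0,-0.84,0],[0,0,0,0,0,-0.98,0],[0,0,0,0,0,-1.05,0],[0,0,0,0,0,-1.05,0]]'
python3 - <<'E'
from m import *
p,d,c=shot('scene'); W=cloud(d,c); save('s7',p[170:350,220:420].repeat(3,0).repeat(3,1))
R=tilt(1.007,-.7);z=R.as_matrix()[:,2];G=np.array([459,-292.5,200])
deltaR(G+19*z,R); print(pose()[0])
E
```

```text
clock: 24.85
eef_pos: [613.6, 46.4, 273.2]
eef_rot: [3.139, -0.344, 1.468]
wrist_force: [0.0, 0.3, -1.2]
finger_gap: 60.7
finger_force: 20.0
clock: 25.75
eef_pos: [613.1, 48.0, 270.2]
eef_rot: [-3.138, 0.702, 1.472]
wrist_force: [0.1, 0.4, -0.2]
finger_gap: 60.6
finger_force: 20.0
shift [-224.1 -124.2  300.3] turn [ 0.296 -0.001  0.354] j [ 0.28  0.57  1.13 -0.65  1.71  0.38]
[613.3664644   47.28704012 271.16772745]
```

View pics/s7.png

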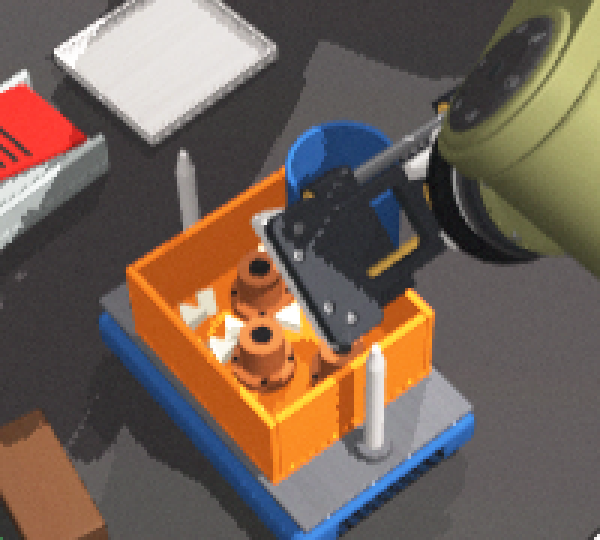

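The tub holds hubs and white chips around (200,305), (225,335) and (290,315), and nothing has spilled on the deck or bench. I carry the cup back over the tray.

```bash
python3 -m crank '[[0,-15,-8,20,0.02,0,0.024],[0,-40,-22,53,0.05,0,0.06],[0,-66,-37,88,0.08,0,0.096],[0,-92,-51,123,0.12,0,0.144],[0,-118,-65,158,0.16,0,0.19],[0,-144,-80,193,0.2,0,0.24],[0,-170,-94,228,0.24,0,0.287],[0,-196,-109,263,0.28,0,0.335],[0,-218,-121,292,0.296,0,0.354],[0,-224,-124,300,0.296,0,0.354]]'
python3 -m crank '[[0,0,0,0,0,0,0],[0,0,0,0,0,0,0],[0,0,0,0,0,0,0]]'
python3 - <<'E'
from h import *
R=tilt(1.007,-.7);z=R.as_matrix()[:,2]
for h in(70,53,51): deltaR(np.array([459,-292.5,h])+19*z,R)
print(pose()[0],pose()[2]['wrist_force'])
E
```

```text
clock: 26.8
eef_pos: [450.3, -306.5, 186.9]
eef_rot: [3.138, 0.697, 0.998]
wrist_force: [0.2, 0.0, -1.3]
finger_gap: 60.4
finger_force: 20.0
clock: 27.1
eef_pos: [453.3, -302.3, 187.4]
eef_rot: [3.138, 0.699, 1.005]
wrist_force: [-0.3, -0.4, -1.4]
finger_gap: 60.2
finger_force: 20.0
shift [ 84.2  -0.8 101.6] turn [ 0.003 -0.001 -0.002] j [-0.34  0.42  1.56 -0.69  1.4   0.43]
shift [ 95.1  -0.9 114.6] turn [ 0.003 -0.001 -0.002] j [-0.34  0.42  1.56 -0.69  1.4   0.43]
shift [ 96.4  -0.9 116.1] turn [ 0.003 -0.001 -0.002] j [-0.34  0.42  1.56 -0.69  1.4   0.43]
[ 453.26559023 -302.3270642   187.40620344] [-0.34598695 -0.38352916 -1.37066757]
```

```bash
python3 -m crank '[[0,25,0,30,0,0,0],[0,50,0,60,0,0,0],[0,70,0,85,0,0,0],[0,84,-1,102,0,0,0],[0,91,-1,110,0,0,0],[0,96,-1,116,0,0,0],[0,96.4,-1,116.1,0,0,0],[0,96.4,-1,116.1,0,0,0],[0,96.4,-1,116.1,0,0,0]]'
python3 -m crank '[[80,0,0,0,0,0,0],[100,0,0,0,0,0,0],[100,0,0,0,0,0,0],[100,0,0,0,0,0,0],[100,0,0,0,0,0,0],[100,0,0,-20,0,0,0],[100,0,0,-60,0,0,0],[100,0,0,-100,0,0,0],[100,0,0,-140,0,0,0],[100,0,0,-180,0,0,0]]'
python3 - <<'E'
from h import *
deltaR([574.5,240,230],tilt(.053,0))
E
```

```text
clock: 28.0
eef_pos: [451.8, -303.8, 36.8]
eef_rot: [3.137, 0.699, 1.003]
wrist_force: [0.5, -0.1, -1.4]
finger_gap: 60.5
finger_force: 20.0
clock: 29.0
eef_pos: [513.5, -204.7, 175.0]
eef_rot: [3.139, 0.699, 1.004]
wrist_force: [-0.4, 0.9, 0.1]
finger_gap: 93.6
finger_force: 0.0
shift [ 276.9 -186.4 -305.1] turn [0.334 0.644 0.912] j [-0.15  0.52  1.44 -0.63  1.52  0.56]
```

```bash
python3 -m crank '[[100,-20,0,-23,0,0.14,0],[100,-45,0,-53,0,0.28,0],[100,-70,0,-83,0,0.42,0],[100,-80,0,-93,0,0.56,0],[100,-80,0,-93,0,0.7,0],[100,-80,0,-93,0,0.7,0],[100,-80,0,-93,0,0.7,0]]'
python3 - <<'E'
from h import *
p,d,c=shot('scene'); np.savez('c.npz',p=p); from m import *
W=cloud(d,c)
for a,ce,Q in comps(seg(p,W,'cup'),W,20): print('cup',a,ce,cv2.minEnclosingCircle(Q[:,:2].astype('float32')),np.median(Q[:,2]).round(),Q[:,2].max().round())
deltaR([600,-110,300],tilt(1.467,0))
E
```

```text
clock: 29.7
eef_pos: [511.7, -207.3, 296.1]
eef_rot: [3.14, 0.002, 1.005]
wrist_force: [-0.4, 0.5, -1.7]
finger_gap: 94.1
finger_force: 0.0
cup 280 [271. 167.] ((458.0159912109375, -292.6833801269531), 33.2302131652832) 79.0 86.0
shift [128.7  22.5  -4.5] turn [ 0.     0.002 -0.461] j [-0.45  0.25  1.37 -0.    1.52  0.12]
```

Cup upright at (458,-293), well within the tray. Now I look into the tub from above.

```bash
python3 -m crank '[[100,40,8,-4,0,0,-0.14],[100,80,15,-4,0,0,-0.28],[100,115,20,-4,0,0,-0.42],[100,129,22,-4,0,0,-0.461],[100,129,22,-4,0,0,-0.461],[100,129,22,-4,0,0,-0.461]]'
python3 - <<'E'
from m import *
p,d,c=shot('wrist'); q,d2,c2=shot('scene'); 
W=cloud(d,c); s=p.astype(int)
ax=np.array([np.cos(-.104),np.sin(-.104)]);ay=np.array([-ax[1],ax[0]])
mx=(W[...,:2]-[608.5,-2])@ax;my=(W[...,:2]-[608.5,-2])@ay
ins=(abs(mx)<57)&(abs(my)<67); print('max z in tub',np.nanpercentile(W[...,2][ins],[50,99,100]))
hsv=cv2.cvtColor(p,cv2.COLOR_RGB2HSV);wh=(hsv[...,1]<70)&(hsv[...,2]>150)&(W[...,2]<200)
for a,ce,Q in comps(wh,W,25): print(a,ce,Q.mean(0).round())
img=np.hstack([p[:,100:540],q[130:370,210:450].repeat(2,0).repeat(2,1)[:, :360]]); save('w8',img)
E
```

```text
clock: 30.35
eef_pos: [599.5, -109.8, 300.0]
eef_rot: [3.141, 0.001, 1.465]
wrist_force: [-1.0, 0.2, -0.1]
finger_gap: 94.5
finger_force: 0.0
max z in tub [ 63.39898554 128.13534678 131.08908118]
151 [265.   2.] [569.  95.  56.]
481 [433.  11.] [751.  80.   7.]
7799 [618. 183.] [1584. -334. -750.]
801 [549.  40.] [879.  35.  13.]
816 [547.  63.] [879.  11.  13.]
160 [298. 112.] [590. -14.  73.]
468 [346. 127.] [638. -34.  72.]
317 [338. 156.] [627. -63.  72.]
141 [278. 161.] [562. -61.  73.]
235 [314. 205.] [597. -96. 152.]
1453 [338. 301.] [ 611. -258.   28.]
2561 [259. 319.] [ 496. -286.    4.]
94 [184. 294.] [ 399. -234.    7.]
63 [395. 305.] [ 690. -280.   15.]
184 [361. 300.] [ 643. -267.   14.]
97 [638. 324.] [1722. -870. -750.]
164 [506. 327.] [ 801. -274.  100.]
43 [483. 339.] [ 782. -297.   86.]
430 [357. 466.] [ 614. -458.  103.]
```

View pics/w8.png

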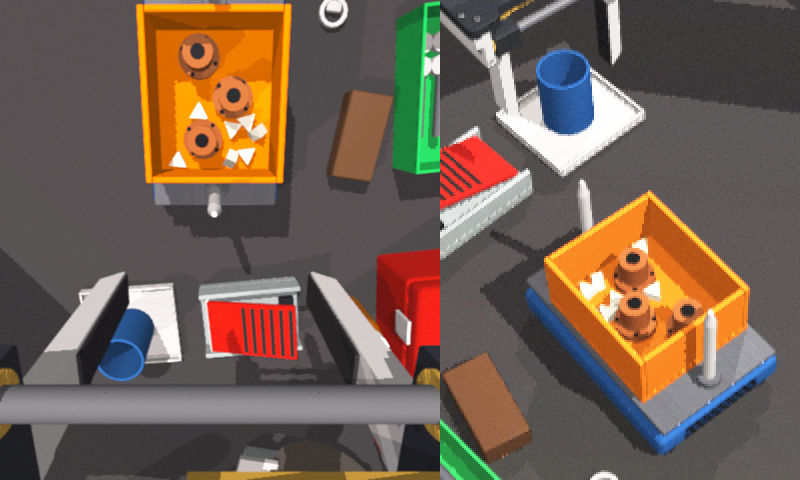

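The wrist view shows three hubs and seven white chips in the tub: (200,112), (178,160), (232,130), (245,122), (258,130), (232,158) and (247,157). The cup is empty and upright at (125,340). Next is the lid.

```bash
python3 -m crank '[[60,40,0,0,0,0,0.1],[60,80,0,0,0,0,0.2],[60,120,0,0,0,0,0.34],[60,160,0,0,0,0,0.48],[60,200,0,0,0,0,0.62],[60,240,-10,0,0,0,0.76],[60,280,-20,0,0,0,0.9],[60,310,-30,0,0,0,1.04],[60,330,-45,0,0,0,1.18],[60,340,-55,0,0,0,1.32]]'
python3 - <<'E'
from h import *
deltaR([574.5,285,120],tilt(.053,0))
E
```

```text
clock: 31.45
eef_pos: [579.7, 234.9, 300.4]
eef_rot: [3.14, -0.002, 0.14]
wrist_force: [-0.5, -0.2, 0.3]
finger_gap: 56.3
finger_force: 0.0
shift [  1.4 -50.5 180.3] turn [ 0.001 -0.002  0.087] j [ 0.33  0.43  1.13 -0.    1.58  1.76]
```

```bash
python3 -m crank '[[60,1,-20,20,0,0,0.087],[60,1,-50,50,0,0,0.087],[60,1,-50,90,0,0,0.087],[60,1,-50,130,0,0,0.087],[60,1,-50,130,0,0,0.087],[60,1,-50,130,0,0,0.087]]'
python3 - <<'E'
from m import *
p,d,c=shot('wrist'); W=cloud(d,c); save('w9',p)
for k in('brass','grip'):
  for a,ce,Q in comps(seg(p,W,k),W,80):
    T=Q[Q[:,2]>(22 if k=='brass' else 42)]
    if len(T)>50: print(k,a,ce,cv2.minAreaRect(T[:,:2].astype('float32')),np.median(T[:,2]).round(1),Q[:,2].max().round())
deltaR([574.5,285,19],tilt(.053,0))
E
```

```text
clock: 32.05
eef_pos: [574.9, 283.1, 171.6]
eef_rot: [3.141, -0.003, 0.058]
wrist_force: [-0.4, -0.3, 0.7]
finger_gap: 56.3
finger_force: 0.0
brass 2389 [318. 110.] ((668.1665649414062, 288.4586181640625), (41.22565460205078, 41.93363952636719), 2.66072416305542) 26.2 29.0
brass 1849 [317. 310.] ((480.7510681152344, 278.4648742675781), (42.59065628051758, 41.455101013183594), 2.6298036575317383) 26.1 28.0
brass 1180 [316. 447.] ((311.550537109375, 271.8311767578125), (77.78484344482422, 19.903881072998047), 24.825956344604492) 24.8 28.0
grip 1243 [ 6. 63.] ((687.2381591796875, 529.3629760742188), (8.111777305603027, 63.52425765991211), 79.83526611328125) 45.2 50.0
grip 3784 [568. 174.] ((635.4891357421875, 85.72792053222656), (38.6263313293457, 99.62358856201172), 84.22061920166016) 56.0 60.0
grip 198 [  3. 161.] ((616.4169921875, 537.577392578125), (25.636932373046875, 7.4062066078186035), 2.180042266845703) 51.8 58.0
grip 1603 [317. 221.] ((574.6683959960938, 283.3225402832031), (102.07881164550781, 11.554070472717285), 3.0351932048797607) 46.1 48.0
shift [ -1.5  -1.6 153.8] turn [-0.    -0.005  0.005] j [ 0.4   0.53  1.28 -0.    1.33  1.91]
```

View pics/w9.png

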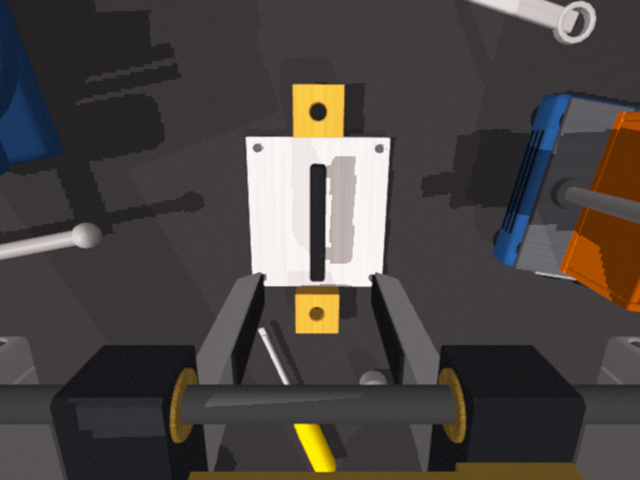

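The wrist view shows the lid centred under the hand: bushes at (318,110) and (317,310), handle at (317,222). The measured centre is (574.5,283.4), yaw 0.053.

```bash
python3 -m crank '[[60,0,0,45,0,0,-0.003],[60,0,0,90,0,-0.003,-0.004],[60,0,0,125,0,-0.003,-0.004],[60,0,0,145,0,-0.003,-0.004],[60,0,0,152,0,-0.003,-0.004],[60,0,0,152,0,-0.003,-0.004],[60,0,0,152,0,-0.003,-0.004],[0,0,0,152,0,-0.003,-0.004],[0,0,0,152,0,-0.003,-0.004],[0,0,0,152,0,-0.003,-0.004]]' 60
python3 -m crank '[[0,0,0,0,0,0,0],[0,0,0,0,0,0,0],[0,0,0,0,0,0,0],[0,0,0,0,0,0,0],[0,0,0,-10,0,0,0],[0,0,0,-40,0,0,0],[0,0,0,-80,0,0,0],[0,0,0,-80,0,0,0],[0,0,0,-80,0,0,0]]'
python3 - <<'E'
from h import *
deltaR([608.5,-2,245],tilt(1.467,0))
E
```

```text
clock: 33.1
eef_pos: [574.9, 283.9, 18.8]
eef_rot: [3.141, 0.0, 0.064]
wrist_force: [0.9, 0.9, -0.5]
finger_gap: 35.8
finger_force: 0.0
clock: 34.0
eef_pos: [574.6, 283.8, 98.1]
eef_rot: [3.141, 0.001, 0.064]
wrist_force: [-0.9, -0.9, -7.4]
finger_gap: 13.5
finger_force: 60.0
shift [  15.5  287.5 -146.7] turn [-0.000e+00  1.000e-03 -1.403e+00] j [ 0.4   0.6   1.35 -0.    1.19  1.91]
```

```bash
python3 -m crank '[[0,0,0,-35,0,0,0],[0,0,0,-75,0,0,0],[0,0,0,-115,0,0,-0.1],[0,0,0,-147,0,0,-0.22],[0,2,20,-147,0,0,-0.36],[0,4,50,-147,0,0,-0.5],[0,6,85,-147,0,0,-0.64],[0,8,120,-147,0,0,-0.78],[0,10,155,-147,0,0,-0.92],[0,12,190,-147,0,0,-1.06]]'
python3 - <<'E'
from h import *
deltaR([608.5,-2,245],tilt(1.467,0))
E
```

```text
clock: 35.0
eef_pos: [598.4, 93.7, 242.7]
eef_rot: [-3.138, 0.003, 1.13]
wrist_force: [1.0, -0.9, -6.4]
finger_gap: 13.9
finger_force: 60.0
shift [-82.2  49.9  -2.2] turn [-0.005  0.003 -0.337] j [ 0.1   0.41  1.29 -0.    1.45  0.54]
```

```bash
python3 -m crank '[[0,-25,12,-2,0,0,-0.12],[0,-50,30,-2,0,0,-0.24],[0,-72,44,-2,0,0,-0.337],[0,-82,50,-2,0,0,-0.337],[0,-82,50,-2,0,0,-0.337],[0,-82,50,-2,0,0,-0.337],[0,-82,50,-2,0,0,-0.337],[0,-82,50,-2,0,0,-0.337]]'
cat > lid.py <<'E'
from m import *
P,r,s=pose(); zu=P[2]-19; print('tcp',P.round(1),Ro.as_euler(r,'xyz').round(3))
for n in('scene','side'):
    p,d,c=shot(n); W=cloud(d,c); hsv=cv2.cvtColor(p,cv2.COLOR_RGB2HSV); z=W[...,2]
    m=(hsv[...,0]>15)&(hsv[...,0]<32)&(hsv[...,1]>110)&(z>zu+20)&(z<zu+34)&(abs(W[...,0]-608)<150)&(abs(W[...,1])<180)
    B=[]
    for a,ce,Q in comps(m,W,60):
        q=cv2.minAreaRect(Q[:,:2].astype('float32')); B.append((q[0],np.median(Q[:,2]))); print(n,'bush',a,ce,np.round(q[0],1),np.round(q[1],1),round(q[2],1),np.median(Q[:,2]).round(1))
    if len(B)==2:
        b=sorted(B,key=lambda t:t[0][1]); v=np.subtract(b[1][0],b[0][0]); print(n,'centre',np.mean([b[0][0],b[1][0]],0).round(1),'len',np.hypot(*v).round(1),'az',round(np.arctan2(v[1],v[0]),4),'dz',b[1][1]-b[0][1])
    t=(z>158.5)&(z<178)&(hsv[...,1]<70)&(np.minimum(np.hypot(W[...,0]-598,W[...,1]+96),np.hypot(W[...,0]-618,W[...,1]-91))<14)
    for a,ce,Q in comps(t,W,8): print(n,'pin',a,ce,np.round(cv2.minAreaRect(Q[:,:2].astype('float32'))[0],1),Q.mean(0).round(1),Q[:,2].max().round(1))
E
python3 lid.py
```

```text
clock: 35.8
eef_pos: [608.6, 0.5, 247.2]
eef_rot: [-3.14, 0.001, 1.462]
wrist_force: [-0.8, -0.6, -5.5]
finger_gap: 13.4
finger_force: 60.0
tcp [6.086e+02 5.000e-01 2.472e+02] [-3.140e+00  1.000e-03  1.462e+00]
scene bush 464 [347. 266.] [618.9  95. ] [44.3 43.7] 83.9 254.7
scene pin 35 [345. 290.] [619.2  90.1] [619.   90.5 166.6] 175.6
side bush 181 [307. 158.] [592.9 -89.8] [47.1 32.4] 86.0 253.2
side bush 413 [269. 204.] [619.3  94.7] [48.9 42.7] 84.1 253.3
side centre [606.1   2.4] len 186.4 az 1.4287 dz 0.08950806398456734
side pin 46 [272. 248.] [616.7  91.5] [616.8  91.7 165.1] 173.8
```

```bash
cat > pins.py <<'E'
from m import *
est={'-':np.array([598.5,-96.]),'+':np.array([618.,91.])}
def bear(p,d,c):
    c={k:np.array(c[k]) for k in('camera_matrix','R','t')}
    W=cloud(d,c); hsv=cv2.cvtColor(p,cv2.COLOR_RGB2HSV); C=-c['R'].T@c['t']; out={}
    for k,e in est.items():
        m=(hsv[...,1]<75)&(W[...,2]>128)&(W[...,2]<172)&(np.hypot(W[...,0]-e[0],W[...,1]-e[1])<16)
        u=(e-C[:2])/np.hypot(*(e-C[:2])); n=np.array([-u[1],u[0]])
        v,uu=np.nonzero(m); off=[]
        K=c['camera_matrix']; ray=np.stack([(uu-K[0,2])/K[0,0],(v-K[1,2])/K[1,1],np.ones(len(v))],-1)@c['R']
        L=np.hypot(*(e-C[:2])); lat=(ray[:,:2]@n)/(ray[:,:2]@u)*L
        mids=[(lat[v==r].min()+lat[v==r].max())/2 for r in np.unique(v) if (v==r).sum()>=3]
        wd=[lat[v==r].max()-lat[v==r].min() for r in np.unique(v) if (v==r).sum()>=3]
        if len(mids): out[k]=(n,np.median(mids),e); print(k,len(mids),'lat',np.median(mids).round(2),'w',np.max(wd).round(1))
    return out
E
python3 - <<'E'
from pins import *
o=[]
for n in('scene','side'):
    f=np.load(n+'0.npz'); print(n); o.append(bear(f['p'],f['d'],f))
r={}
for k in est:
    A=np.array([x[k][0] for x in o]); b=np.array([x[k][1] for x in o]); r[k]=est[k]+np.linalg.solve(A,b); print(k,r[k].round(1))
v=r['+']-r['-']; print('centre',((r['+']+r['-'])/2).round(1),np.hypot(*v).round(1),np.arctan2(v[1],v[0]).round(4))
E
```

```text
scene
- 15 lat 0.39 w 11.5
+ 15 lat 1.16 w 9.0
side
- 22 lat -0.28 w 9.8
+ 23 lat -0.79 w 10.2
- [598.4 -96.8]
+ [617.6  89.1]
centre [608.   -3.9] 186.9 1.4674
```

```bash
python3 -c "
from h import *
deltaR([608,-4,199],tilt(1.467,0))"; python3 -m crank '[[0,-2,0,10,0,0,0],[0,-4.5,-1,25,0,0,-0.003],[0,-4.5,-1,40,0,0,-0.005],[0,-4.5,-1,48,0,0,-0.005],[0,-4.5,-1,48,0,0,-0.005],[0,-4.5,-1,48,0,0,-0.005],[0,-4.5,-1,48,0,0,-0.005]]'
python3 lid.py; python3 -c "
from h import *
deltaR([608,-4,199],tilt(1.467,0));deltaR([608,-4,199],tilt(1.467,0))"
```

```text
shift [-4.2 -0.1 48.3] turn [-0.001  0.001 -0.006] j [-0.06  0.41  1.28 -0.    1.46  0.05]
clock: 36.6
eef_pos: [607.4, -4.9, 200.2]
eef_rot: [3.141, 0.001, 1.466]
wrist_force: [-0.3, -0.4, -6.4]
finger_gap: 13.5
finger_force: 60.0
tcp [607.4  -4.9 200.2] [3.141e+00 1.000e-03 1.466e+00]
scene bush 330 [342. 279.] [617.7  90.3] [42.8 43. ] 82.2 207.2
side bush 182 [308. 179.] [593.4 -96.2] [48.2 33.5] 84.2 206.0
side bush 407 [271. 227.] [617.7  90.2] [48.3 42.5] 83.5 206.4
side centre [605.5  -3. ] len 187.9 az 1.441 dz 0.3753794042074219
side pin 28 [272. 249.] [616.6  91.6] [616.9  91.8 162.6] 167.9
shift [0.9 0.6 1. ] turn [ 0.     0.001 -0.001] j [-0.07  0.43  1.35 -0.    1.36  0.04]
shift [0.9 0.6 1. ] turn [ 0.     0.001 -0.001] j [-0.07  0.43  1.35 -0.    1.36  0.04]
```

```bash
python3 -m crank '[[0,0.6,0.5,4,0,0,0],[0,0.6,0.5,10,0,0,0],[0,0.6,0.5,16,0,0,0],[0,0.6,0.5,22,0,0,0],[0,0.6,0.5,28,0,0,0],[0,0.6,0.5,28,0,0,0],[0,0.6,0.5,28,0,0,0]]'
python3 -m crank '[[0,0,0,0,0,0,0],[0,0,0,0,0,0,0]]'; python3 -c "
from h import *
s=pose()[2];print(s['wrist_force'],s['moment'],s['eef_pos'])"
```

```text
clock: 37.4
eef_pos: [607.7, -4.4, 171.3]
eef_rot: [-3.14, 0.001, 1.466]
wrist_force: [-0.6, 0.1, -6.1]
finger_gap: 13.6
finger_force: 60.0
clock: 37.6
eef_pos: [607.8, -4.3, 171.7]
eef_rot: [-3.141, 0.001, 1.466]
wrist_force: [0.5, -0.4, -6.2]
finger_gap: 13.5
finger_force: 60.0
[ 0.45927429 -0.38184986 -6.23566305] [-0.03938132 -0.0193907  -0.02565433] [607.78613365  -4.32571559 171.69920816]
```

```bash
python3 -m crank '[[0,0,0,4,0,0,0],[0,0,0,8,0,0,0],[0,0,0,12,0,0,0],[0,0,0,16,0,0,0],[0,0,0,19,0,0,0],[0,0,0,21,0,0,0],[0,0,0,22.5,0,0,0],[0,0,0,22.5,0,0,0],[0,0,0,22.5,0,0,0]]'; python3 -c "
from h import *
s=pose()[2];print(s['wrist_force'],s['moment'],s['eef_pos'])"
```

```text
clock: 38.5
eef_pos: [607.7, -4.3, 149.0]
eef_rot: [-3.141, 0.001, 1.466]
wrist_force: [-0.2, -0.2, -6.3]
finger_gap: 13.3
finger_force: 60.0
[-0.24944647 -0.15025364 -6.3218366 ] [ 0.02633793  0.01443416 -0.00278519] [607.7014252   -4.34187027 148.98128617]
```

Only about 2 mm to go. I lower in 0.5 mm steps until the weight is taken.

```bash
python3 -m crank '[[0,0,0,0.5,0,0,0],[0,0,0,1,0,0,0],[0,0,0,1.5,0,0,0],[0,0,0,2,0,0,0],[0,0,0,2,0,0,0],[0,0,0,2,0,0,0]]'; python3 -m crank '[[0,0,0,0.3,0,0,0],[0,0,0,0.6,0,0,0],[0,0,0,0.6,0,0,0],[0,0,0,0.6,0,0,0]]'
```

```text
clock: 39.1
eef_pos: [607.6, -4.3, 146.9]
eef_rot: [-3.141, 0.001, 1.466]
wrist_force: [-0.3, -0.0, -5.7]
finger_gap: 13.3
finger_force: 60.0
clock: 39.5
eef_pos: [607.6, -4.4, 146.3]
eef_rot: [-3.141, 0.001, 1.466]
wrist_force: [0.1, 0.3, -5.5]
finger_gap: 13.5
finger_force: 60.0
```

```bash
python3 -m crank '[[0,0,0,0.4,0,0,0],[0,0,0,0.4,0,0,0],[0,0,0,0.4,0,0,0]]'; python3 -m crank '[[0,0,0,0.5,0,0,0],[0,0,0,0.5,0,0,0],[0,0,0,0.5,0,0,0]]'; python3 -m crank '[[0,0,0,0.5,0,0,0],[0,0,0,0.5,0,0,0],[0,0,0,0.5,0,0,0]]'
```

```text
clock: 39.8
eef_pos: [607.6, -4.4, 146.1]
eef_rot: [-3.141, 0.001, 1.466]
wrist_force: [-3.1, 0.0, -0.9]
finger_gap: 13.3
finger_force: 60.0
clock: 40.1
eef_pos: [607.7, -4.3, 146.2]
eef_rot: [-3.141, 0.001, 1.466]
wrist_force: [-5.4, 0.3, 4.2]
finger_gap: 13.4
finger_force: 60.0
clock: 40.4
eef_pos: [607.7, -4.4, 146.1]
eef_rot: [-3.142, 0.001, 1.466]
wrist_force: [-7.5, 0.5, 8.4]
finger_gap: 13.4
finger_force: 60.0
```

Landed on the rim: z has stopped and the force reversed. I release and rise.

```bash
python3 -m crank '[[0,0,0,-0.8,0,0,0],[40,0,0,-0.8,0,0,0],[50,0,0,-0.8,0,0,0],[50,0,0,-0.8,0,0,0],[50,0,0,-0.8,0,0,0],[50,0,0,-0.8,0,0,0],[50,0,0,-15,0,0,0],[50,0,0,-40,0,0,0],[50,0,0,-80,0,0,0],[50,0,0,-120,0,0,0]]' 20
python3 - <<'E'
from m import *
for n in('scene','side'):
    p,d,c=shot(n); W=cloud(d,c); hsv=cv2.cvtColor(p,cv2.COLOR_RGB2HSV)
    m=(hsv[...,1]<60)&(hsv[...,2]>130)&(abs(W[...,2]-136)<9)&(abs(W[...,0]-608)<80)&(abs(W[...,1]+3)<85)
    Q=W[m]; A=np.c_[Q[:,:2]-[608,-4],np.ones(len(Q))]; k=np.linalg.lstsq(A,Q[:,2],rcond=None)[0]; print(n,len(Q),'plane',k.round(4),cv2.minAreaRect(Q[:,:2].astype('float32')))
    save('l_'+n,p)
    red=((hsv[...,0]<6)|(hsv[...,0]>174))&(hsv[...,1]>150)&(W[...,2]>20)&(W[...,2]<85)&(abs(W[...,0]-622)<75)&(abs(W[...,1]+288)<60)
    Q=W[red]; print('red',cv2.minAreaRect(Q[:,:2].astype('float32')),np.polyfit(Q[:,0]-620,Q[:,2],1).round(3),Q[:,2].max())
cv2.imwrite('pics/lid.png',np.hstack([cv2.imread('pics/l_scene.png')[130:370,170:430],cv2.imread('pics/l_side.png')[130:370,200:500]]))
deltaR([650,-290,150],tilt(1.571,0))
E
```

```text
clock: 41.4
eef_pos: [607.5, -4.2, 267.3]
eef_rot: [-3.141, 0.001, 1.466]
wrist_force: [0.1, -0.3, 0.4]
finger_gap: 46.8
finger_force: 0.0
scene 3914 plane [-1.200000e-03  6.000000e-04  1.357954e+02] ((607.6156616210938, -3.57672119140625), (148.7661895751953, 132.72781372070312), 83.98238372802734)
red ((621.9864501953125, -289.3369445800781), (117.5020751953125, 87.08252716064453), 0.5320153832435608) [ 0.308 53.172] 76.05570647874565
side 2441 plane [ 1.000000e-04 -4.700000e-03  1.345143e+02] ((607.6528930664062, -6.3380279541015625), (159.38665771484375, 130.9990234375), 83.6995620727539)
red ((625.3512573242188, -285.8040466308594), (110.984130859375, 81.45584869384766), 0.4046335220336914) [ 0.306 51.706] 71.82137703093343
shift [-279.8   69.4  122.8] turn [ 0.009  0.001 -0.105] j [-0.07  0.39  1.25 -0.    1.5   0.04]
```

View pics/lid.png

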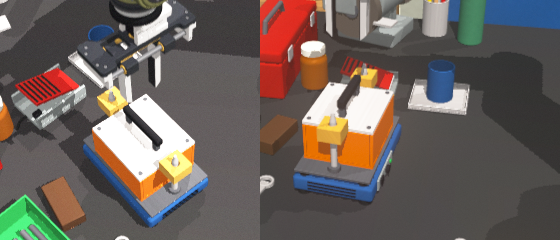

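The lid is flush: plate top 136, tilt below 0.005 rad, over both pins at about (112,97) and (172,165) in the left panel. I now shut the fingers and move above the treadle pad at about (653,-288).

```bash
python3 -m crank '[[0,-40,10,0,0,0,0],[0,-80,20,0,0,0,-0.05],[0,-120,30,0,0,0,-0.105],[0,-160,40,0,0,0,-0.105],[0,-200,50,0,0,0,-0.105],[0,-240,62,0,0,0,-0.105],[0,-278,72,20,0,0,-0.105],[0,-278,72,60,0,0,-0.105],[0,-278,72,100,0,0,-0.105],[0,-278,72,147,0,0,-0.105]]'
python3 -m crank '[[0,0,0,0,0,0,0],[0,0,0,20,0,0,0],[0,0,0,35,0,0,0],[0,0,0,35,0,0,0],[0,0,0,35,0,0,0]]'
python3 -c "
from h import *
deltaR([653,-288,40],tilt(1.571,0))"
```

```text
clock: 42.5
eef_pos: [650.2, -288.9, 117.8]
eef_rot: [3.141, 0.002, 1.57]
wrist_force: [1.0, 0.4, -0.0]
finger_gap: 0.3
finger_force: 0.0
clock: 43.0
eef_pos: [650.5, -288.6, 84.5]
eef_rot: [-3.141, 0.001, 1.571]
wrist_force: [0.5, -0.3, 0.7]
finger_gap: 0.2
finger_force: 0.0
shift [ 0.7  2.6 44.5] turn [-0.     0.001 -0.   ] j [-0.47  0.77  1.1  -0.    1.27 -0.47]
```

```bash
python3 -m crank '[[0,0,2,8,0,0,0],[0,1,2.5,16,0,0,0],[0,1,2.5,22,0,0,0],[0,1,2.5,28,0,0,0],[0,1,2.5,34,0,0,0],[0,1,2.5,39,0,0,0],[0,1,2.5,42,0,0,0],[0,1,2.5,42,0,0,0]]'; python3 -m crank '[[0,0,0,1.5,0,0,0],[0,0,0,3,0,0,0],[0,0,0,3,0,0,0]]'
```

```text
clock: 43.8
eef_pos: [653.6, -287.6, 41.8]
eef_rot: [3.14, 0.002, 1.571]
wrist_force: [2.9, -0.0, 8.1]
finger_gap: 0.5
finger_force: 3.6
clock: 44.1
eef_pos: [653.8, -287.7, 39.3]
eef_rot: [3.139, 0.002, 1.571]
wrist_force: [4.7, 0.8, 8.7]
finger_gap: 0.7
finger_force: 3.9
```

```bash
python3 -m crank '[[0,0,0,0.6,0,0,0],[0,0,0,1.2,0,0,0],[0,0,0,1.2,0,0,0],[0,0,0,1.2,0,0,0],[0,0,0,1.2,0,0,0],[0,0,0,1.2,0,0,0],[0,0,0,1.2,0,0,0],[0,0,0,1.2,0,0,0],[0,0,0,1.2,0,0,0],[0,0,0,1.2,0,0,0]]'; python3 - <<'E'
from h import *
for n in('side','scene'):
    p,d,c=shot(n); W=cloud(d,c); hsv=cv2.cvtColor(p,cv2.COLOR_RGB2HSV)
    red=((hsv[...,0]<6)|(hsv[...,0]>174))&(hsv[...,1]>150)&(W[...,2]>20)&(W[...,2]<85)&(abs(W[...,0]-622)<75)&(abs(W[...,1]+288)<60)
    Q=W[red]; print(n,len(Q),np.polyfit(Q[:,0]-620,Q[:,2],1).round(3))
E
```

```text
clock: 45.1
eef_pos: [653.9, -287.7, 38.3]
eef_rot: [3.139, 0.002, 1.571]
wrist_force: [4.5, 0.6, 7.9]
finger_gap: 0.7
finger_force: 4.0
side 280 [2.0000e-03 3.6554e+01]
scene 1041 [3.0000e-03 3.7618e+01]
```

The treadle reads level (slope about 0.002) and has been held for over a second. I let it rise gently and retreat.

```bash
python3 -m crank '[[0,0,0,-6,0,0,0],[0,0,0,-14,0,0,0],[0,0,0,-22,0,0,0],[0,0,0,-30,0,0,0],[0,0,0,-50,0,0,0],[0,0,0,-90,0,0,0],[0,0,0,-130,0,0,0],[0,0,0,-170,0,0,0],[0,0,0,-210,0,0,0],[0,0,0,-210,0,0,0]]'; python3 - <<'E'
from m import *
for n in('side','scene'):
    p,d,c=shot(n); W=cloud(d,c); hsv=cv2.cvtColor(p,cv2.COLOR_RGB2HSV)
    red=((hsv[...,0]<6)|(hsv[...,0]>174))&(hsv[...,1]>150)&(W[...,2]>20)&(W[...,2]<85)&(abs(W[...,0]-622)<75)&(abs(W[...,1]+288)<60)
    Q=W[red]; print(n,len(Q),np.polyfit(Q[:,0]-620,Q[:,2],1).round(3))
    m=(hsv[...,1]<60)&(hsv[...,2]>130)&(abs(W[...,2]-136)<9)&(abs(W[...,0]-608)<80)&(abs(W[...,1]+3)<85)
    print('lid z',np.median(W[m][:,2]))
    for a,ce,Q in comps(seg(p,W,'cup'),W,100): print('cup',ce,cv2.minEnclosingCircle(Q[:,:2].astype('float32')),np.median(Q[:,2]).round())
    save('f_'+n,p)
E
```

```text
clock: 46.2
eef_pos: [654.1, -287.8, 253.7]
eef_rot: [3.134, 0.005, 1.571]
wrist_force: [0.1, -0.3, 0.3]
finger_gap: 0.4
finger_force: 0.0
side 447 [ 0.306 51.625]
lid z 134.51412101587962
cup [381. 198.] ((459.7376708984375, -292.9903259277344), 34.255332946777344) 77.0
cup [ 94. 397.] ((808.483154296875, 379.798583984375), 18.3875789642334) 77.0
scene 1062 [ 0.31  53.191]
lid z 135.86515919946098
cup [271. 166.] ((457.1444396972656, -293.0879211425781), 32.33340072631836) 79.0
```

View pics/f_side.png

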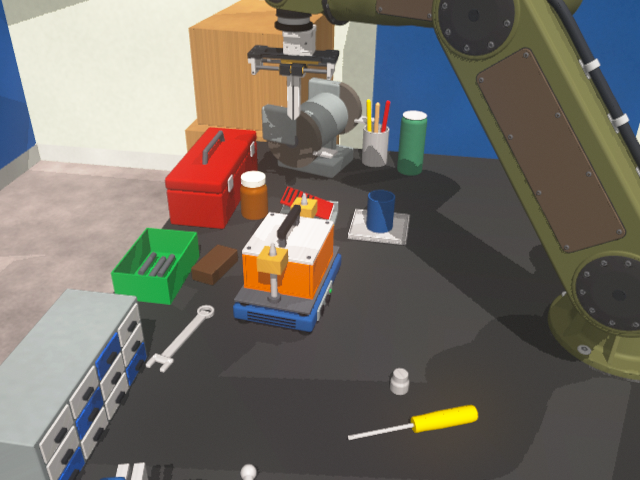

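The lid is home at (290,240), the cup is upright on its tray at (380,210), the treadle has risen again and the bystanders are where they were. I hand in.

```bash
python3 -c "
from cell import manip
print(manip.sign_off())"
```

```text
the job is handed in; nothing more can be done
None
```

I handed the job in at about 46 s: three hubs and seven chips are in the tub, the cup is upright on its tray, the lid is flush over both pins, and the treadle was held level for over a second and rose again; the cameras confirmed each step, but sign-off returned no verdict.

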